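# Gauge the sleeve bore of a mallet head

## Task

Take the depth rod (the tall steel rod with the wide cylindrical knob on top) out of the rack and lower it gently, upright, into the blind bore in the top of the teak mallet head until it bottoms out, and keep hold of it against the bottom for a second or two. Then let go and leave it standing upright in the bore, with the countersink bit and the burnishing stone still in the rack and the head not shoved along its rail.

Things in the scene. Friction and masses are not known exactly. Their poses are not given: they have to be found in the camera images.
- rod: Depth rod, 0.3 kg, tallest in the rack: steel rod 20 mm in diameter, 95 mm long, flat foot, dark ring marks; on top a cylindrical aluminium knob 30 mm in diameter, 30 mm high (125 mm in all). Origin: centre of the foot; z up along the rod, middle of the knob 110 mm above it. Starts upright, loose in one of the rack's three sockets (28 mm wide, 18 mm deep). Rack left or right of the robot.
- head: Mallet head: teak block 70 mm wide, 220 long, 70 high, two thin brass bands, on a low steel rail. Origin: centre of its underside, 25 mm above the table; z up, y along its length and the rail (within 15 degrees of the y direction). Bore: round, 40 mm wide, 45 deep, upright on the z axis: flat floor 25 mm, mouth 70 mm above the origin. Slides along the rail if pushed over 3 N.
- bit: Bystander: steel countersink bit, 80 mm tall, 20 mm shank, 30 mm fluted head with a cone pointing up. Origin: centre of its foot, z up. Stands in another socket of the rack, a fixed dark wooden block 70 x 200 x 30 mm with three sockets in a row, 65 mm apart, the row within 15 degrees of the y direction.
- stone: White ceramic burnishing stone, a bystander: round stick 22 mm in diameter and 76 mm tall with a blunt domed top. Origin: centre of its foot, z up. Stands upright in the remaining socket of the rack.
There are look-alikes about, which are no part of the job. Leave any yellow look-alike of the rod alone.

How it is judged:
By the outcome, as a careful person would: the job done as asked, in the order asked, and still so for the second after the job is handed in, with the robot touching nothing.
It also fails if it takes over 48 s, if anything falls off the work surface, if the arm or the gripper's body presses on something with over 40 N, if the wrist force passes 120 N, or if a joint passes its speed limit or range.

## Robot

A 6-joint arm with a two-finger parallel gripper is mounted at the origin on the work surface. World frame = base frame: x ahead of the robot, y to its left, z up, the work surface at z = 0. Lengths are in m, angles in rad, forces in N, time in s.
With the tool pointing down it reaches from about 0.375 to 0.925 m from the base axis. Payload 5.7 kg.
Tool frame: the origin (TCP) lies on the centre line of the jaws, within the pads' length; the fingertips stand 8 mm ahead of it and the grasp point (between the pads) lies 11 mm behind it (tip_reach is the distance from the TCP to the fingertips, in m); z points along the fingers, y is the line along which they close (so a half turn about z gives the same grasp; the last joint's range is limited). The gripper opens to 85 mm and grips with 20 to 120 N. Pads are 22 mm wide; open, the fingers measure 114 mm over their backs; the gripper's body (76 mm by 85 mm) begins 54 mm behind the grasp point. The pads swing forward as they close: fully open they stand 13 mm farther back than shut.
Start: joints at [-1.312, 0.359, 1.51, -0, 1.272, -0.115], TCP at [0.219, -0.559, 0.239] pointing down, gripper open.
Joint ranges: [-2.97, 2.97], [-1.01, 2.36], [0.21, 2.38], [-0.96, 4.11], [0.2, 2.71], [-2.98, 2.98]. Speed limits (rad/s): [2.39, 2.39, 3.14, 3.14, 3.14, 3.14].

## Interface

Orientations are given as [roll, pitch, yaw] about the fixed x, y, z axes, in that order (R = Rz(yaw) Ry(pitch) Rx(roll)).
In Python, from station import * gives the robot as it stands. The module is installed in compiled form; this text tells all that it offers.
- The arm moves only by the tool drive_tool, never from a script. Its argument "series" is a list of rows, each an object of numbers: "jaw": the finger opening in mm, from 0 to 85.4; "tx", "ty", "tz": the shift along the world's x, y, z in units of 30 mm (1.0 is 30 mm); "yaw": the turn about the world's z in units of 8 degrees (1.0 is 8 degrees). A call has 1 to 12 rows; each row is the pose to reach, as a shift and turn from the pose commanded when the call began; what a row does not reach only later rows make up. A row lasts 1/10 s, in which the tool goes at most 50 mm and 8.59 degrees, less where a joint would pass 70% of its speed; a pose out of reach is approached as far as the arm can. A call with a gripper value outside its range is refused whole. The fingers move at their own pace and stop on an object; the grip force is fixed at half the most. Time passes only in rows, so rows that repeat a pose let the fingers close. It gives the time, the measured TCP pose, the force, the opening and the grip force at its end, in the units of the state.
- read_state(): the state, without advancing time (a new reading comes with each control period).
- get_image(name): name is "side" or "top" or "wrist"; returns a dict with "frame" (420x560x3 uint8, red, green, blue), "vfov" (degrees; the focal length in pixels is half the picture's height over the tangent of half this angle, whatever the lens; pixels are square), "cx", "cy" (the principal point, pixels), "pose" (4x4, takes a point from camera to world coordinates); the wrist camera has in their place "mount" (4x4, takes a point from camera to tool coordinates, whose origin is the TCP and whose axes are the flange's). Camera axes: x right, y down, z forward; pixel columns grow to the right and rows downward; lengths in m; the calibration is good to about 2 mm. The wrist camera is an equidistant fisheye: a pixel r from the principal point sees the ray r / f radians off the axis. A picture is of the moment at which its call begins: read the wrist's pose just before it. There is no depth.
- sign_off(): hands the job in; it is judged then, once.
Trained networks look in a picture, given as the dict that the camera call returned (one of the last four; its "shot" number tells which), for a name from the list of things; names that differ only in an ending like _2 or _b are one class to them, and where a whole thing is asked for, a point or a joint stands for the part that bears it (a point fixed in the world has none). Each returns a list of dicts, best first, with "score" (0 to 1); they miss things now and then, are a little off and sometimes report something else, mostly with a low value. They report only what shows in the picture. A call takes as long as a camera call. They do not tell look-alikes from the thing itself.
- look_for(query, picture): "location" ([column, row] in pixels, amid what is visible of it).
- trace(query, picture): "pixels" (420x560 bool, what is visible of it) and "location" ([column, row] in pixels, amid what is visible of it).
The state is a dict: "clock": time; "q": joint angles; "joint_vel": joint speeds; "joint_efforts": joint torques, N m; "eef_pos": TCP position; "eef_rot": TCP orientation; "contact_force": force on the tool from outside, world axes, zero at the start; "torque": the same for the moment, N m; "gripper_width": opening from 0.0 (shut) to 1.0 (fully open); "grasp_force": force on a finger pad.
Only numpy, scipy, OpenCV 4.12 (cv2) and the standard library are available. Lean on these libraries where they do the work, as an engineer would, in place of code of your own. Each camera call takes 0.05 s, during which the arm holds its last target. There are 200 camera calls.

## Working session

There is one attempt and no reset: what is moved stays moved. The work goes in short steps, Python scripts to look and compute and a tool call to move; the robot and the scene stay as the last step left them, time stands still between calls to the robot, and variables do not carry over. Pictures are saved under pics/ and viewed, at most 10 in all, crops included, and the job is handed in when it is done.

Besides the shell and the picture viewer there is one more tool, called after "Call:" by a JSON object that holds its "api" and its "payload". drive_tool: Moves the arm, as the interface text tells. Its arguments: {"type":"object","properties":{"series":{"type":"array"}},"required":["series"]}

```bash
mkdir -p pics; cat > h.py <<'E'
from station import *
import numpy as np, cv2
def ray(im,px):
    f=im['frame'].shape[0]/2/np.tan(np.radians(im['vfov'])/2)
    d=np.array([(px[0]-im['cx'])/f,(px[1]-im['cy'])/f,1.]); P=np.array(im['pose'])
    return P[:3,3],P[:3,:3]@d
def atz(im,px,z):
    o,d=ray(im,px); return o+d*(z-o[2])/d[2]
def proj(im,p):
    P=np.array(im['pose']);f=im['frame'].shape[0]/2/np.tan(np.radians(im['vfov'])/2)
    c=P[:3,:3].T@(np.array(p)-P[:3,3]); return c[:2]/c[2]*f+[im['cx'],im['cy']]
def save(im,n): cv2.imwrite('pics/'+n,im['frame'][:,:,::-1])
E
python3 - <<'E'
from h import *
a=get_image('top');b=get_image('side')
cv2.imwrite('pics/top.png',a['frame'][:,:,::-1]);save(b,'side.png')
for im in (a,b):
    print(np.round(im['pose'],3).tolist(),im['vfov'])
    for n in('rod','head','bit','stone'):
        print(n,[(np.round(r['location']).tolist(),round(r['score'],2)) for r in look_for(n,im)])
print(read_state())
E
```

```text
[[-0.013, -0.983, 0.182, 0.458], [-1.0, 0.017, 0.02, 0.011], [-0.023, -0.181, -0.983, 0.694], [0.0, 0.0, 0.0, 1.0]] 55.64272518904781
rod [([377.0, 138.0], 0.97), ([411.0, 210.0], 0.88), ([421.0, 142.0], 0.88), ([431.0, 301.0], 0.86)]
head [([171.0, 228.0], 0.84)]
bit [([440.0, 207.0], 0.71)]
stone [([362.0, 228.0], 0.47)]
[[0.972, -0.164, 0.169, 0.46], [-0.235, -0.714, 0.659, -0.437], [0.013, -0.68, -0.733, 0.536], [0.0, 0.0, 0.0, 1.0]] 57.92299367746278
rod [([370.0, 245.0], 0.96), ([300.0, 270.0], 0.91), ([210.0, 315.0], 0.81), ([378.0, 280.0], 0.67)]
head [([245.0, 140.0], 0.65)]
bit [([321.0, 323.0], 0.94)]
stone [([244.0, 145.0], 0.73), ([278.0, 257.0], 0.69)]
{'clock': 0.5, 'q': array([-1.31208642e+00,  3.58809506e-01,  1.51043411e+00, -1.14312180e-05,
        1.27250166e+00, -1.15098100e-01]), 'joint_vel': array([-2.26565059e-03, -3.95128370e-06, -9.43168553e-04,  8.32539734e-04,
        2.49541448e-04, -7.25145387e-04]), 'joint_efforts': array([-7.32545759e-04, -5.27136612e+01, -2.78783512e+01, -3.76428352e-04,
        3.54462936e-03, -9.67240368e-06]), 'eef_pos': array([ 0.21907481, -0.55851994,  0.2392481 ]), 'eef_rot': array([-3.14143978e+00, -6.67479076e-06,  3.73811365e-01]), 'contact_force': array([0.24087216, 0.89036203, 0.50590002]), 'torque': array([ 0.00317522, -0.02171284, -0.01247212]), 'grasp_force': 0.0, 'gripper_width': 0.9990930691492693}
```

View pics/top.png

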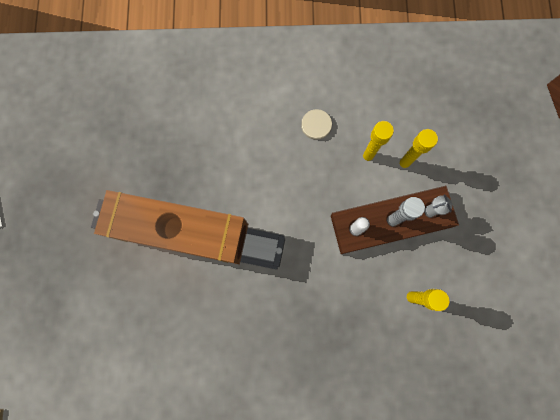

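View pics/side.png

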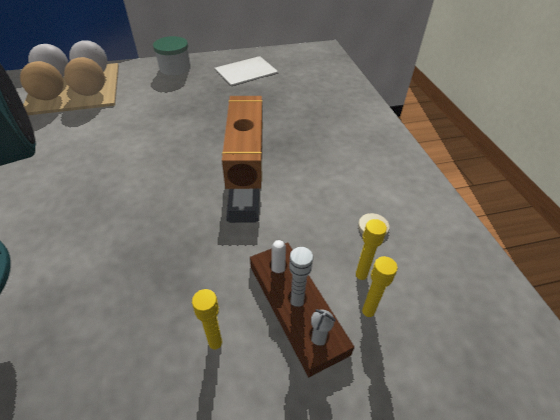

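Top view: three yellow look-alikes at about (380,138), (421,142) and (431,301). The steel rod with the aluminium knob stands in the rack's middle socket at (411,209), side view (300,262), and it alone fits the description. The stone is at (360,227), the bit at (440,207) and the bore at (168,226). I'll confirm the rod in a crop and measure.

```bash
python3 - <<'E'
from h import *
a=get_image('top');b=get_image('side')
R={}
for nm,im in(('top',a),('side',b)):
    for n in('rod','head','bit','stone'):
        for r in trace(n,im):
            m=r['pixels'];c=im['frame'][m].mean(0)
            ys,xs=np.where(m);print(nm,n,np.round(r['location']),round(r['score'],2),c.round(),xs.min(),xs.max(),ys.min(),ys.max())
# knob top circle & bore via proj/detection
def big(im,x,y,w,h,s): return cv2.resize(im['frame'][y:y+h,x:x+w],None,fx=s,fy=s,interpolation=cv2.INTER_CUBIC)
A=big(a,330,170,140,100,4);B=big(b,230,230,140,150,2.667)
C=big(a,140,190,60,75,4)
can=np.zeros((600,800,3),np.uint8)
A=cv2.resize(A,(420,300));can[:300,:420]=A;can[:B.shape[0],425:425+B.shape[1]]=B[:, :375];can[300:600,:240]=C
cv2.imwrite('pics/crop.png',can[:,:,::-1])
for im,x,y,w,h in((a,140,190,60,75),(b,225,110,40,30)):
    g=cv2.cvtColor(im['frame'],cv2.COLOR_RGB2GRAY)[y:y+h,x:x+w]
    for t in (50,60,70):
        cs,_=cv2.findContours((g<t).astype(np.uint8),cv2.RETR_EXTERNAL,cv2.CHAIN_APPROX_NONE)
        if not cs: continue
        c=max(cs,key=cv2.contourArea)
        if len(c)<5: continue
        e=cv2.fitEllipse(c);p=(e[0][0]+x,e[0][1]+y);print('bore',t,np.round(p,1),np.round(e[1],1),atz(im,p,.095).round(4))
# rack top corners for yaw (approx pixel from picture)
for p in((332,213),(447,188),(456,214),(343,254)): print('rack',atz(a,p,.03).round(3))
for p in((412,208),): print('knob top',atz(a,p,.137).round(4))
print('knob side',atz(b,(301,257),.137).round(4))
E
```

```text
top rod [430. 301.] 0.9 [206. 177.   4.] 407 449 289 310
top rod [408. 211.] 0.76 [157. 161. 159.] 387 424 197 225
top rod [420. 143.] 0.7 [171. 146.   4.] 400 437 129 167
top rod [375. 140.] 0.6 [185. 158.   6.] 363 393 121 159
top head [171. 228.] 0.93 [152. 102.  62.] 94 248 190 263
top bit [440. 206.] 0.93 [128. 130. 128.] 426 452 195 215
top stone [361. 225.] 0.72 [169. 167. 163.] 349 370 217 235
side rod [301. 272.] 0.93 [118. 121. 121.] 290 312 247 306
side rod [212. 312.] 0.75 [144. 126.  32.] 193 221 289 348
side rod [375. 278.] 0.73 [144. 125.  31.] 364 396 257 315
side rod [370. 245.] 0.69 [139. 122.  32.] 357 386 219 278
side rod [246. 146.] 0.52 [123.  83.  52.] 222 262 96 188
side head [245. 142.] 0.66 [123.  83.  51.] 222 262 96 188
side head [321. 323.] 0.26 [88. 87. 86.] 312 335 309 344
side bit [320. 325.] 0.76 [88. 89. 90.] 312 334 310 344
side stone [277. 258.] 0.61 [128. 128. 127.] 272 285 240 271
bore 60 [165.5 225.2] [19.1 19.8] [0.5472 0.2012 0.095 ]
bore 70 [167.3 224.9] [22.2 23.2] [0.5477 0.1984 0.095 ]
bore 50 [239.7 125.9] [ 7.1 12.2] [0.5407 0.1979 0.095 ]
bore 60 [242.4 125. ] [10.3 16.5] [0.5466 0.2    0.095 ]
bore 70 [242.9 124.7] [10.8 18.1] [0.5476 0.2006 0.095 ]
rack [ 0.573 -0.061  0.03 ]
rack [ 0.613 -0.257  0.03 ]
rack [ 0.568 -0.268  0.03 ]
rack [ 0.504 -0.076  0.03 ]
knob top [ 0.5598 -0.1622  0.137 ]
knob side [ 0.5612 -0.1652  0.137 ]
```

View pics/crop.png

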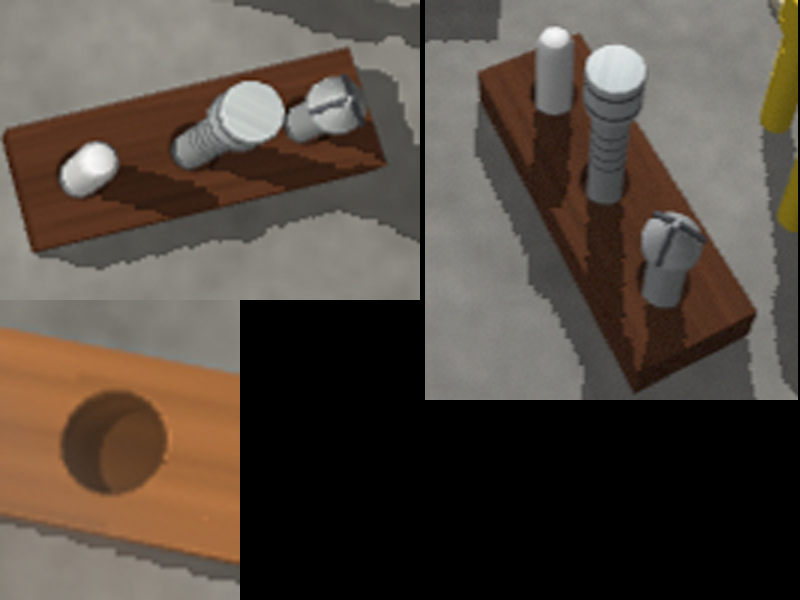

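The crop confirms it: the middle piece is a ringed steel rod with a wide flat aluminium knob. The stone is to its left and the slotted bit to its right. The knob is at about (0.560, -0.163) and the bore at about (0.547, 0.198). I'll move above the knob.

Call:
{"api": "drive_tool", "payload": {"series": [{"tx": 11.37, "ty": 13.2, "tz": 0, "yaw": 7.2, "jaw": 85}, {"tx": 11.37, "ty": 13.2, "tz": 0, "yaw": 7.2, "jaw": 85}, {"tx": 11.37, "ty": 13.2, "tz": 0, "yaw": 7.2, "jaw": 85}, {"tx": 11.37, "ty": 13.2, "tz": 0, "yaw": 7.2, "jaw": 85}, {"tx": 11.37, "ty": 13.2, "tz": 0, "yaw": 7.2, "jaw": 85}, {"tx": 11.37, "ty": 13.2, "tz": 0, "yaw": 7.2, "jaw": 85}, {"tx": 11.37, "ty": 13.2, "tz": 0, "yaw": 7.2, "jaw": 85}, {"tx": 11.37, "ty": 13.2, "tz": 0, "yaw": 7.2, "jaw": 85}, {"tx": 11.37, "ty": 13.2, "tz": 0, "yaw": 7.2, "jaw": 85}, {"tx": 11.37, "ty": 13.2, "tz": 0, "yaw": 7.2, "jaw": 85}, {"tx": 11.37, "ty": 13.2, "tz": 0, "yaw": 7.2, "jaw": 85}, {"tx": 11.37, "ty": 13.2, "tz": 0, "yaw": 7.2, "jaw": 85}]}}

```text
clock: 2.2
eef_pos: [0.5622, -0.1599, 0.2393]
eef_rot: [3.141, -0.001, 1.383]
contact_force: [-0.2, -0.4, 0.2]
gripper_width: 0.994
grasp_force: 0.0
```

```bash
cat >> h.py <<'E'
from scipy.spatial.transform import Rotation as Ro
def watz(im,s,px,z):
    f=im['frame'].shape[0]/2/np.tan(np.radians(im['vfov'])/2)
    v=np.array(px,float)-[im['cx'],im['cy']];r=np.hypot(*v);t=r/f
    d=np.r_[v/max(r,1e-9)*np.sin(t),np.cos(t)];M=np.array(im['mount'])
    T=np.eye(4);T[:3,:3]=Ro.from_euler('xyz',s['eef_rot']).as_matrix();T[:3,3]=s['eef_pos'];P=T@M
    d=P[:3,:3]@d;o=P[:3,3];return o+d*(z-o[2])/d[2]
E
python3 - <<'E'
from h import *
s=read_state();im=get_image('wrist');save(im,'w1.png');print(s['eef_pos'],s['eef_rot'],im['vfov'],np.round(im['mount'],3).tolist())
for n in('rod','bit','stone'):
    for r in trace(n,im):
        m=r['pixels'];ys,xs=np.where(m);print(n,np.round(r['location']),round(r['score'],2),xs.min(),xs.max(),ys.min(),ys.max(),im['frame'][m].mean(0).round(),watz(im,s,r['location'],.137).round(4))
E
```

```text
[ 0.56218053 -0.15989221  0.23925385] [ 3.14069531e+00 -8.08492851e-04  1.38308492e+00] 65.70646984690485 [[0.0, -0.949, -0.316, 0.081], [1.0, 0.001, -0.0, 0.001], [0.0, -0.316, 0.949, -0.135], [0.0, 0.0, 0.0, 1.0]]
rod [159. 246.] 0.91 133 188 209 273 [174. 149.  13.] [ 0.4571 -0.176   0.137 ]
rod [394. 208.] 0.86 362 420 176 234 [166. 142.  14.] [ 0.6546 -0.1788  0.137 ]
rod [275. 204.] 0.85 259 297 168 228 [157. 161. 159.] [ 0.5609 -0.1578  0.137 ]
rod [405. 137.] 0.61 366 431 122 160 [178. 152.  14.] [ 0.6686 -0.1231  0.137 ]
bit [300. 244.] 0.59 289 319 219 259 [127. 128. 127.] [ 0.5741 -0.1944  0.137 ]
stone [252. 125.] 0.76 238 264 115 140 [169. 167. 164.] [ 0.5555 -0.0948  0.137 ]
```

View pics/w1.png

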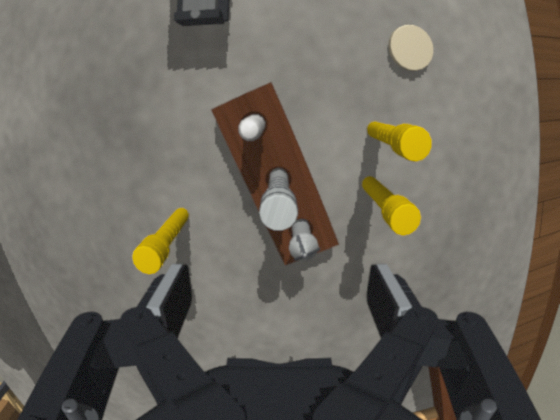

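Wrist view: the steel knob is at (279,208), centred between the fingers, with the yellow look-alikes at (148,257), (402,215) and (412,142), all clear of them. I'll descend in two stages.

Call:
{"api": "drive_tool", "payload": {"series": [{"tz": -1.2}, {"tz": -2.2}, {"tz": -2.8}, {"tz": -2.8}]}}

```text
validation failed for argument at $.se...
```

Every key seems to be needed in each row.

Call:
{"api": "drive_tool", "payload": {"series": [{"tx": 0, "ty": 0, "tz": -1.2, "yaw": 0, "jaw": 85}, {"tx": 0, "ty": 0, "tz": -2.2, "yaw": 0, "jaw": 85}, {"tx": 0, "ty": 0, "tz": -2.8, "yaw": 0, "jaw": 85}, {"tx": 0, "ty": 0, "tz": -2.8, "yaw": 0, "jaw": 85}]}}

```text
clock: 2.8
eef_pos: [0.5572, -0.1631, 0.1527]
eef_rot: [-3.136, -0.001, 1.377]
contact_force: [0.1, 0.4, -0.2]
gripper_width: 0.994
grasp_force: 0.0
```

```bash
python3 - <<'E'
from h import *
s=read_state();im=get_image('wrist');save(im,'w2.png');print(s['eef_pos'],s['eef_rot'])
for r in trace('rod',im):
    m=r['pixels'];ys,xs=np.where(m);print(np.round(r['location']),xs.min(),xs.max(),ys.min(),ys.max(),im['frame'][m].mean(0).round(),watz(im,s,r['location'],.137).round(4))
for p in((279,190),(279,230),(279,270)): print(watz(im,s,p,.137))
E
```

```text
[ 0.55718917 -0.16307282  0.15270838] [-3.13569182e+00 -9.44306769e-04  1.37693588e+00]
[281. 245.] 258 314 184 284 [158. 161. 159.] [ 0.5611 -0.1549  0.137 ]
[132. 283.] 93 172 233 320 [171. 146.  13.] [ 0.4701 -0.1649  0.137 ]
[442. 240.] 390 477 193 280 [163. 139.  13.] [ 0.6487 -0.1708  0.137 ]
[457. 149.] 397 498 123 182 [174. 149.  13.] [ 0.66   -0.1213  0.137 ]
[ 0.56551901 -0.12604473  0.137     ]
[ 0.56152408 -0.14647007  0.137     ]
[ 0.55709121 -0.16914047  0.137     ]
```

View pics/w2.png

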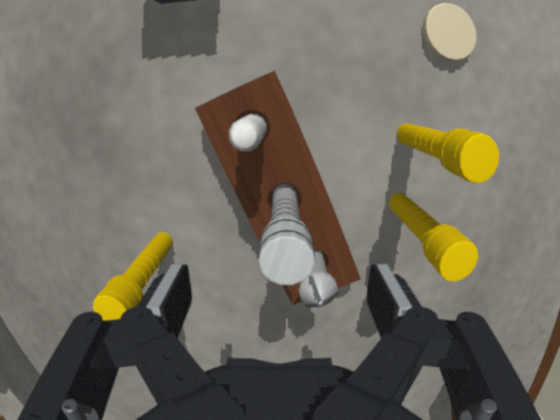

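Wrist view: the knob's top face is centred at (286,257), about (0.561, -0.163). The yellow one at (112,303) is well outside the left finger. I'll descend and close.

Call:
{"api": "drive_tool", "payload": {"series": [{"tx": 0.05, "ty": 0, "tz": -0.6, "yaw": 0, "jaw": 85}, {"tx": 0.05, "ty": 0, "tz": -1.2, "yaw": 0, "jaw": 85}, {"tx": 0.05, "ty": 0, "tz": -1.5, "yaw": 0, "jaw": 85}, {"tx": 0.05, "ty": 0, "tz": -1.5, "yaw": 0, "jaw": 60}, {"tx": 0.05, "ty": 0, "tz": -1.5, "yaw": 0, "jaw": 35}, {"tx": 0.05, "ty": 0, "tz": -1.5, "yaw": 0, "jaw": 20}, {"tx": 0.05, "ty": 0, "tz": -1.5, "yaw": 0, "jaw": 20}, {"tx": 0.05, "ty": 0, "tz": -1.5, "yaw": 0, "jaw": 20}, {"tx": 0.05, "ty": 0, "tz": -1.5, "yaw": 0, "jaw": 20}, {"tx": 0.05, "ty": 0, "tz": -1.5, "yaw": 0, "jaw": 20}]}}

```text
clock: 3.9
eef_pos: [0.5622, -0.1628, 0.1115]
eef_rot: [3.14, 0.0, 1.379]
contact_force: [-1.4, 0.0, 6.9]
gripper_width: 0.339
grasp_force: 58.9
```

```bash
python3 - <<'E'
from h import *
s=read_state();im=get_image('wrist');b=get_image('side')
print(s['eef_pos'],s['eef_rot'],s['contact_force'],s['grasp_force'],s['gripper_width'])
w=im['frame'][170:420,130:430];v=b['frame'][200:400,180:420]
can=np.zeros((600,800,3),np.uint8);can[:333,:400]=cv2.resize(w,(400,333));can[:333,400:]=cv2.resize(v,(400,333))
cv2.imwrite('pics/g.png',can[:333,:,::-1])
E
```

```text
[ 0.56219974 -0.1627775   0.11145761] [3.14019833e+00 4.46089319e-04 1.37926219e+00] [-1.35007221  0.04174569  6.88984619] 58.927685022354126 0.3391506027481329
```

View pics/g.png

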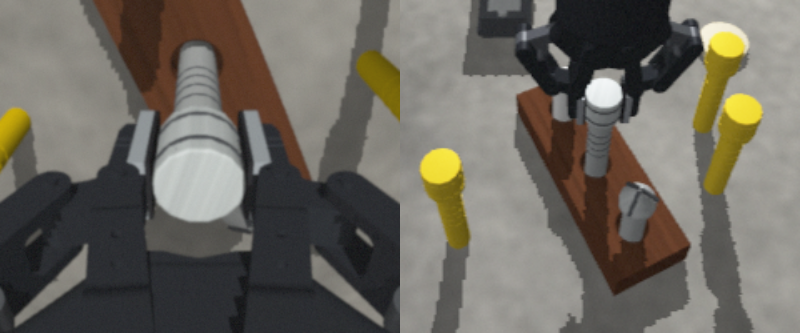

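The knob is held at an opening of 29 mm, with a 59 N grip. The rod is still upright in the middle socket. I'll lift straight up.

Call:
{"api": "drive_tool", "payload": {"series": [{"tx": 0, "ty": 0, "tz": 0.3, "yaw": 0, "jaw": 20}, {"tx": 0, "ty": 0, "tz": 0.7, "yaw": 0, "jaw": 20}, {"tx": 0, "ty": 0, "tz": 1.3, "yaw": 0, "jaw": 20}, {"tx": 0, "ty": 0, "tz": 2.1, "yaw": 0, "jaw": 20}, {"tx": 0, "ty": 0, "tz": 3.0, "yaw": 0, "jaw": 20}, {"tx": 0, "ty": 0, "tz": 3.7, "yaw": 0, "jaw": 20}, {"tx": 0, "ty": 0, "tz": 4.0, "yaw": 0, "jaw": 20}, {"tx": 0, "ty": 0, "tz": 4.0, "yaw": 0, "jaw": 20}, {"tx": 0, "ty": 0, "tz": 4.0, "yaw": 0, "jaw": 20}]}}

```text
clock: 4.9
eef_pos: [0.561, -0.1623, 0.2296]
eef_rot: [-3.14, -0.0, 1.379]
contact_force: [-0.6, -0.2, -5.2]
gripper_width: 0.332
grasp_force: 59.8
```

Call:
{"api": "drive_tool", "payload": {"series": [{"tx": 0, "ty": 0.5, "tz": 0, "yaw": 0, "jaw": 20}, {"tx": -0.1, "ty": 1.5, "tz": 0, "yaw": 0, "jaw": 20}, {"tx": -0.1, "ty": 2.7, "tz": 0, "yaw": 0, "jaw": 20}, {"tx": -0.2, "ty": 4.0, "tz": 0, "yaw": 0, "jaw": 20}, {"tx": -0.2, "ty": 5.3, "tz": 0, "yaw": 0, "jaw": 20}, {"tx": -0.3, "ty": 6.6, "tz": 0, "yaw": 0, "jaw": 20}, {"tx": -0.3, "ty": 7.9, "tz": 0, "yaw": 0, "jaw": 20}, {"tx": -0.4, "ty": 9.2, "tz": 0, "yaw": 0, "jaw": 20}, {"tx": -0.45, "ty": 10.4, "tz": 0, "yaw": 0, "jaw": 20}, {"tx": -0.5, "ty": 11.4, "tz": 0, "yaw": 0, "jaw": 20}, {"tx": -0.5, "ty": 12.0, "tz": 0, "yaw": 0, "jaw": 20}, {"tx": -0.5, "ty": 12.0, "tz": 0, "yaw": 0, "jaw": 20}]}}

```text
clock: 6.1
eef_pos: [0.5451, 0.2006, 0.2289]
eef_rot: [-3.139, -0.0, 1.382]
contact_force: [0.1, -1.0, -3.8]
gripper_width: 0.336
grasp_force: 59.7
```

```bash
python3 - <<'E'
from h import *
s=read_state();im=get_image('wrist');b=get_image('side');a=get_image('top')
print(s['eef_pos'],s['eef_rot'],s['contact_force'],s['grasp_force'],s['gripper_width'])
# predicted foot and bore mouth projections in side
x,y,z=s['eef_pos']
f=z+.011-.110
print('foot pred z',f,'side px foot',proj(b,(x,y,f)),'knobtop',proj(b,(x,y,f+.125)),'bore',proj(b,(.547,.198,.095)))
v=b['frame'][50:200,160:340].copy();w=im['frame'][0:420,80:480]
can=np.zeros((500,800,3),np.uint8);can[:420,:400]=w;can[:333,400:]=cv2.resize(v,(400,333),interpolation=cv2.INTER_CUBIC)
cv2.imwrite('pics/p.png',can[:420,:,::-1])
E
```

```text
[0.54506935 0.20062518 0.2288895 ] [-3.13882092e+00 -4.44250671e-04  1.38224065e+00] [ 0.14815723 -1.03199327 -3.77525406] 59.696486592292786 0.3361639981109354
foot pred z 0.12988949866544314 side px foot [240.59709741 109.6304794 ] knobtop [236.19643142  44.95115854] bore [242.81920927 125.51652615]
```

View pics/p.png

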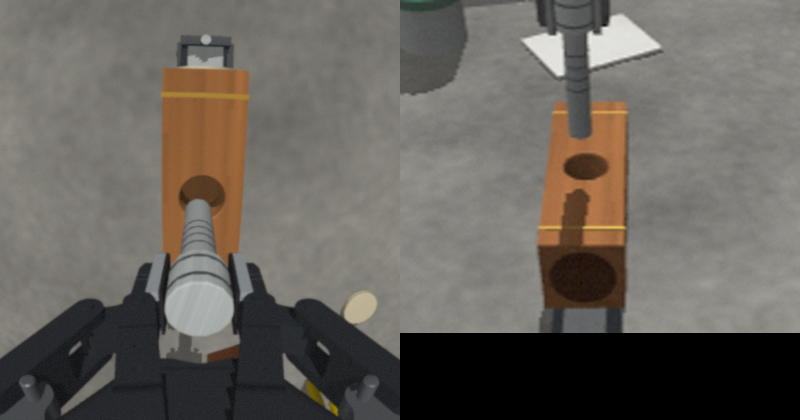

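Side view: the foot at (240,109) matches my projection. The bore is at (243,125), so the rod is over it within about 2 mm and upright. I'll lower to just above the mouth and recheck.

Call:
{"api": "drive_tool", "payload": {"series": [{"tx": 0.03, "ty": 0, "tz": -0.4, "yaw": 0, "jaw": 20}, {"tx": 0.03, "ty": 0, "tz": -0.8, "yaw": 0, "jaw": 20}, {"tx": 0.03, "ty": 0, "tz": -1.0, "yaw": 0, "jaw": 20}, {"tx": 0.03, "ty": 0, "tz": -1.0, "yaw": 0, "jaw": 20}, {"tx": 0.03, "ty": 0, "tz": -1.0, "yaw": 0, "jaw": 20}]}}

```text
clock: 6.75
eef_pos: [0.5475, 0.1971, 0.1999]
eef_rot: [-3.141, 0.0, 1.379]
contact_force: [1.7, -0.2, -3.7]
gripper_width: 0.333
grasp_force: 59.7
```

```bash
python3 - <<'E'
from h import *
s=read_state();im=get_image('wrist');b=get_image('side')
print(s['eef_pos'],s['eef_rot'],s['contact_force'])
x,y,z=s['eef_pos'];f=z-.0995
print('foot',proj(b,(x,y,f)),'bore',proj(b,(.547,.198,.095)))
v=b['frame'][80:170,210:280];w=im['frame'][100:350,180:380]
can=np.zeros((500,800,3),np.uint8);can[:500,:400]=cv2.resize(w,(400,500));can[:500,400:789]=cv2.resize(v,(389,500),interpolation=cv2.INTER_CUBIC)
cv2.imwrite('pics/q.png',can[:,:,::-1])
for p in((282,193),(280,190),(280,200)): print(watz(im,s,p,.095))
E
```

```text
[0.54751346 0.19714608 0.19991863] [-3.14086477e+00  2.53898688e-04  1.37859259e+00] [ 1.66743762 -0.21448035 -3.72878769]
foot [242.99939048 123.42404667] bore [242.81920927 125.51652615]
[0.5527991  0.20648845 0.095     ]
[0.55174549 0.20913149 0.095     ]
[0.55022351 0.20124334 0.095     ]
```

View pics/q.png

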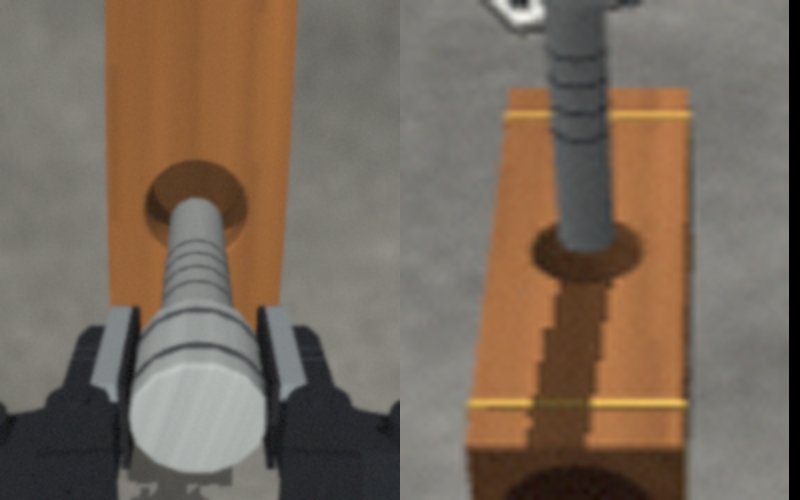

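The foot sits centred over the bore in both views: side view crop shows foot (586,241) over bore (587,252). I'll lower to just above the floor.

Call:
{"api": "drive_tool", "payload": {"series": [{"tx": 0, "ty": 0.05, "tz": -0.3, "yaw": 0, "jaw": 20}, {"tx": 0, "ty": 0.05, "tz": -0.6, "yaw": 0, "jaw": 20}, {"tx": 0, "ty": 0.05, "tz": -0.9, "yaw": 0, "jaw": 20}, {"tx": 0, "ty": 0.05, "tz": -1.15, "yaw": 0, "jaw": 20}, {"tx": 0, "ty": 0.05, "tz": -1.35, "yaw": 0, "jaw": 20}, {"tx": 0, "ty": 0.05, "tz": -1.45, "yaw": 0, "jaw": 20}, {"tx": 0, "ty": 0.05, "tz": -1.5, "yaw": 0, "jaw": 20}, {"tx": 0, "ty": 0.05, "tz": -1.5, "yaw": 0, "jaw": 20}]}}

```text
clock: 7.65
eef_pos: [0.5476, 0.199, 0.1552]
eef_rot: [-3.141, -0.0, 1.379]
contact_force: [0.8, 0.3, -3.4]
gripper_width: 0.334
grasp_force: 59.7
```

Call:
{"api": "drive_tool", "payload": {"series": [{"tx": 0, "ty": 0, "tz": -0.03, "yaw": 0, "jaw": 20}, {"tx": 0, "ty": 0, "tz": -0.06, "yaw": 0, "jaw": 20}, {"tx": 0, "ty": 0, "tz": -0.09, "yaw": 0, "jaw": 20}, {"tx": 0, "ty": 0, "tz": -0.12, "yaw": 0, "jaw": 20}, {"tx": 0, "ty": 0, "tz": -0.12, "yaw": 0, "jaw": 20}]}}

```text
clock: 8.15
eef_pos: [0.5475, 0.1989, 0.1516]
eef_rot: [-3.141, 0.0, 1.379]
contact_force: [-0.2, -0.3, -3.2]
gripper_width: 0.338
grasp_force: 59.7
```

Still hanging free. I'll continue in sub-millimetre steps.

Call:
{"api": "drive_tool", "payload": {"series": [{"tx": 0, "ty": 0, "tz": -0.02, "yaw": 0, "jaw": 20}, {"tx": 0, "ty": 0, "tz": -0.04, "yaw": 0, "jaw": 20}, {"tx": 0, "ty": 0, "tz": -0.06, "yaw": 0, "jaw": 20}, {"tx": 0, "ty": 0, "tz": -0.06, "yaw": 0, "jaw": 20}]}}

```text
clock: 8.55
eef_pos: [0.5475, 0.1989, 0.1497]
eef_rot: [-3.141, 0.0, 1.379]
contact_force: [-0.8, -0.0, -4.3]
gripper_width: 0.336
grasp_force: 59.7
```

Call:
{"api": "drive_tool", "payload": {"series": [{"tx": 0, "ty": 0, "tz": -0.015, "yaw": 0, "jaw": 20}, {"tx": 0, "ty": 0, "tz": -0.03, "yaw": 0, "jaw": 20}, {"tx": 0, "ty": 0, "tz": -0.03, "yaw": 0, "jaw": 20}]}}

```text
clock: 8.85
eef_pos: [0.5477, 0.1991, 0.1495]
eef_rot: [3.141, -0.0, 1.379]
contact_force: [-2.0, -0.6, 2.3]
gripper_width: 0.332
grasp_force: 60.5
```

The vertical force has turned from -3.5 N to +2.3 N at TCP z 0.1495, which is exactly the predicted floor height. The rod has bottomed out, so I'll hold for about 2 s.

Call:
{"api": "drive_tool", "payload": {"series": [{"tx": 0, "ty": 0, "tz": -0.01, "yaw": 0, "jaw": 20}, {"tx": 0, "ty": 0, "tz": -0.01, "yaw": 0, "jaw": 20}, {"tx": 0, "ty": 0, "tz": -0.01, "yaw": 0, "jaw": 20}, {"tx": 0, "ty": 0, "tz": -0.01, "yaw": 0, "jaw": 20}, {"tx": 0, "ty": 0, "tz": -0.01, "yaw": 0, "jaw": 20}, {"tx": 0, "ty": 0, "tz": -0.01, "yaw": 0, "jaw": 20}, {"tx": 0, "ty": 0, "tz": -0.01, "yaw": 0, "jaw": 20}, {"tx": 0, "ty": 0, "tz": -0.01, "yaw": 0, "jaw": 20}, {"tx": 0, "ty": 0, "tz": -0.01, "yaw": 0, "jaw": 20}, {"tx": 0, "ty": 0, "tz": -0.01, "yaw": 0, "jaw": 20}]}}

```text
clock: 9.85
eef_pos: [0.5477, 0.1991, 0.1494]
eef_rot: [3.141, -0.0, 1.379]
contact_force: [-2.3, 0.1, 5.6]
gripper_width: 0.332
grasp_force: 60.8
```

Call:
{"api": "drive_tool", "payload": {"series": [{"tx": 0, "ty": 0, "tz": 0, "yaw": 0, "jaw": 20}, {"tx": 0, "ty": 0, "tz": 0, "yaw": 0, "jaw": 20}, {"tx": 0, "ty": 0, "tz": 0, "yaw": 0, "jaw": 20}, {"tx": 0, "ty": 0, "tz": 0, "yaw": 0, "jaw": 20}, {"tx": 0, "ty": 0, "tz": 0, "yaw": 0, "jaw": 20}, {"tx": 0, "ty": 0, "tz": 0, "yaw": 0, "jaw": 20}, {"tx": 0, "ty": 0, "tz": 0, "yaw": 0, "jaw": 20}, {"tx": 0, "ty": 0, "tz": 0, "yaw": 0, "jaw": 20}, {"tx": 0, "ty": 0, "tz": 0, "yaw": 0, "jaw": 20}, {"tx": 0, "ty": 0, "tz": 0, "yaw": 0, "jaw": 20}]}}

```text
clock: 10.85
eef_pos: [0.5477, 0.1991, 0.1494]
eef_rot: [3.141, -0.0, 1.379]
contact_force: [-2.3, -0.2, 4.8]
gripper_width: 0.337
grasp_force: 60.8
```

Held for 2 s with steady contact. Next I'll release gently, then retreat straight up.

Call:
{"api": "drive_tool", "payload": {"series": [{"tx": 0, "ty": 0, "tz": 0.01, "yaw": 0, "jaw": 30}, {"tx": 0, "ty": 0, "tz": 0.01, "yaw": 0, "jaw": 34}, {"tx": 0, "ty": 0, "tz": 0.01, "yaw": 0, "jaw": 40}, {"tx": 0, "ty": 0, "tz": 0.01, "yaw": 0, "jaw": 50}, {"tx": 0, "ty": 0, "tz": 0.01, "yaw": 0, "jaw": 65}, {"tx": 0, "ty": 0, "tz": 0.01, "yaw": 0, "jaw": 80}, {"tx": 0, "ty": 0, "tz": 0.01, "yaw": 0, "jaw": 80}, {"tx": 0, "ty": 0, "tz": 0.01, "yaw": 0, "jaw": 80}]}}

```text
clock: 11.65
eef_pos: [0.5476, 0.199, 0.1489]
eef_rot: [-3.141, 0.0, 1.379]
contact_force: [0.2, -0.1, -0.4]
gripper_width: 0.936
grasp_force: 0.0
```

Call:
{"api": "drive_tool", "payload": {"series": [{"tx": 0, "ty": 0, "tz": 0.4, "yaw": 0, "jaw": 80}, {"tx": 0, "ty": 0, "tz": 1.0, "yaw": 0, "jaw": 80}, {"tx": 0, "ty": 0, "tz": 1.8, "yaw": 0, "jaw": 80}, {"tx": 0, "ty": 0, "tz": 2.6, "yaw": 0, "jaw": 80}, {"tx": 0, "ty": 0, "tz": 3.3, "yaw": 0, "jaw": 80}, {"tx": 0, "ty": 0, "tz": 3.6, "yaw": 0, "jaw": 80}, {"tx": 0, "ty": 0, "tz": 3.6, "yaw": 0, "jaw": 80}, {"tx": 0, "ty": 0, "tz": 3.6, "yaw": 0, "jaw": 80}]}}

```text
clock: 12.45
eef_pos: [0.5472, 0.1988, 0.2565]
eef_rot: [-3.141, 0.0, 1.379]
contact_force: [-0.7, -0.3, -0.5]
gripper_width: 0.937
grasp_force: 0.0
```

```bash
python3 - <<'E'
from h import *
b=get_image('side');im=get_image('wrist');can=np.zeros((420,800,3),np.uint8)
can[:,:400]=im['frame'][:,80:480];can[:400,400:]=cv2.resize(b['frame'][60:360,140:440],(400,400));cv2.imwrite('pics/end.png',can[:,:,::-1])
print(proj(b,(.5476,.199,.175)),read_state()['contact_force'])
E
```

```text
[240.6502232  88.5375776] [ 0.09961652  0.16337742 -1.07073846]
```

View pics/end.png

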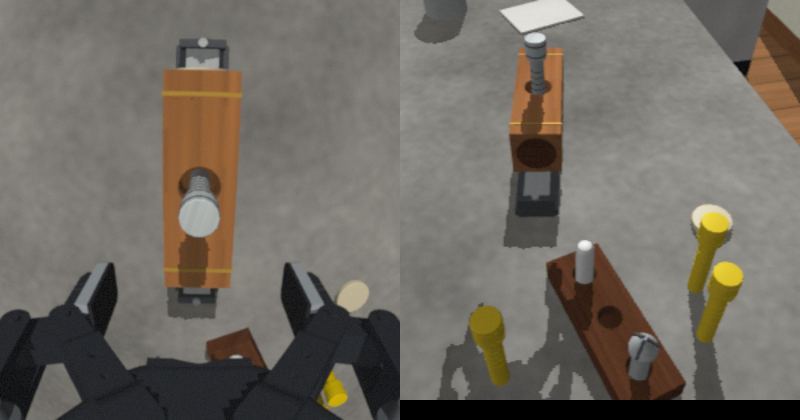

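The rod stands upright in the bore, with its knob at crop (535,40), about px (241,90), where I predicted it. The stone and bit are still in the rack, and the head and the yellow look-alikes haven't moved. Handing in.

```bash
python3 -c "
from station import *
print(sign_off())"
```

```text
the job is handed in; nothing more can be done
None
```

The depth rod is standing upright at the bottom of the mallet-head bore, held there about 2 s before release; the bit and stone are still in the rack, the head shows no sign of having moved, and the job is handed in at about 12.6 s on the robot's clock (the sign-off returned no verdict).

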